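Load a birdhouse front into the drilling jig

ROBOT

A 7-joint arm with a two-finger parallel gripper is mounted at the origin on the work surface. World frame = base frame: x ahead of the robot, y to its left, z up, the work surface at z = 0. Lengths are in m, angles in rad, forces in N, time in s.
With the tool pointing down it reaches from about 0.4 to 0.85 m from the base axis. Payload 10.4 kg.
Tool frame: the origin (TCP) lies between the finger pads; the fingertips stand 19 mm ahead of it and the grasp point (between the pads) is the TCP (manip.tips_ahead is the distance from the TCP to the fingertips, in m); z points along the fingers, y is the line along which they close (so a half turn about z gives the same grasp; the last joint's range is limited). The gripper opens to 85 mm and grips with 20 to 120 N. Pads are 22 mm wide; open, the fingers measure 114 mm over their backs; the gripper's body (76 mm by 85 mm) begins 54 mm behind the grasp point. The pads swing forward as they close: fully open they stand 13 mm farther back than shut.
Start: joints at [1.158, 0.332, -0.065, 1.46, 0.022, 1.35, -0.088], TCP at [0.238, -0.578, 0.25] pointing down, gripper open.
Joint ranges: [-2.6, 2.6], [-0.5, 2.12], [-1.47, 1.34], [0.16, 2.42], [-1.27, 4.41], [0.06, 2.06], [-2.6, 2.6]. Speed limits (rad/s): [2.22, 2.22, 2.79, 2.79, 3.14, 3.14, 3.14].

INTERFACE

Orientations are given as a unit quaternion [x, y, z, w].
In Python, from workcell import manip, viewer gives the robot as it stands.
- The arm moves only by the tool arm_command, never from a script. Its argument "series" is text: rows parted by semicolons, each of 5 numbers parted by spaces: the closure, from 0 (fully open) to 1 (shut), then the shift along the tool's x, y, z normalised to -1 to 1, where 1 is 0.4 m, then the turn about the tool's z normalised to -1 to 1, where 1 is 180 degrees. In form: jaw tx ty tz spin; .... A call has exactly 10 rows; each row shifts and turns the commanded pose from where the row before left it, along the tool's axes as they then stand; what a row does not reach is not made up. A row lasts 1/8 s, in which the tool goes at most 62.5 mm and 10.7 degrees, less where a joint would pass 70% of its speed; a pose out of reach is approached as far as the arm can. A call with a number of a shift or a turn outside -1 to 1 is refused whole. A call with a gripper value outside its range is refused whole. The fingers move at their own pace and stop on an object; "newtons" is the grip in N (left out, the last holds). Time passes only in rows, so rows that do not move let the fingers close, or fill a call up. It gives the time, the measured TCP pose, the force, the opening and the grip force at its end, in the units of the state.
- manip.get_obs(): the state, without advancing time (a new reading comes with each control period).
- viewer.camera(name): name is "scene" or "top" or "wrist"; returns a dict with "pixels" (420x560x3 uint8, red, green, blue), "intrinsics" (3x3 intrinsics, pixels), "D" ([k1, k2, p1, p2, k3] as OpenCV has them; the pictures are not rectified), "extrinsics" (4x4, takes a point from world to camera coordinates). Camera axes: x right, y up, looking along -z (the intrinsics and any distortion apply to the point x, -y, -z); pixel columns grow to the right and rows downward; lengths in m; the calibration is good to about 2 mm. A picture is of the moment at which its call begins. There is no depth.
- manip.hand_in(): hands the job in; it is judged then, once.
The state is a dict: "clock": time; "joint_pos": joint angles; "joint_velocities": joint speeds; "tau": joint torques, N m; "position": TCP position; "ee_rot": TCP orientation; "ft_force": force on the tool from outside, world axes, zero at the start; "torque": the same for the moment, N m; "grip_width": opening from 0.0 (shut) to 1.0 (fully open); "grasp_force": force on a finger pad.
Only numpy, scipy, OpenCV 4.12 (cv2) and the standard library are available. Lean on these libraries where they do the work, as an engineer would, in place of code of your own. Each camera call takes 0.05 s, during which the arm holds its last target. There are 200 camera calls.

TASK

Load the undrilled, house-shaped birdhouse front lying on the bench into the plywood drilling jig: swing the jig's wooden latch arm out of the way, slide the board flat into the slot, gable peak first, until it is fully home against the V-shaped stop, then swing the latch arm fully back across the mouth behind it. Leave the other things on the bench where they are.

Things in the scene. Friction and masses are not known exactly. Their poses are not given: they have to be found in the camera images.
- blank: Plain pine birdhouse front, no hole in it, flat on the bench: house outline 110 mm wide, 180 mm long, 15 mm thick, 0.16 kg, too wide to grasp across. Origin: underside, middle of the length. +y points to the gable peak (at y = +90 mm; the 90 degree gable takes the last 55 mm); the straight tail edge is at y = -90 mm.
- jig: Wooden drilling jig fixed to the bench; no floor, the board slides on the bench. Origin: middle of the slot's open mouth, bench level; slot runs along +y. Slot 113 mm wide between side rails (each 24 mm thick, y = 0 to 200 mm). From y = 20 mm lips overhang each side by 12 mm, underside 17, top 26 mm up. At y = 105 to 155 mm a bridge with a steel bush spans the slot, top 52 mm up.
- home (a point): Where the board's origin is when fully home against the V-shaped stop at the slot's far end: on the slot's centre line, 94 mm inside the mouth, bench level; axes as the jig's. The board's tail edge is then 4 mm inside the mouth.
- latch (a joint): Latch arm angle, rad: 0 = shut, straight across the mouth; grows as the arm swings outwards; pi/2 = pointing straight out (jig -y); 2.2 = fully open. The board passes from about 1.6. It stays where it is left. Wooden bar 85 mm long, 16 mm wide, 6 to 22 mm above the bench; shut, its inner face is 1 mm outside the mouth.
- latch_pivot (a point): Pivot of the latch arm, a vertical axis beside the mouth, at jig x = 78 mm, y = -9 mm; the point is 24 mm above the bench.
- latch_peg (a point): Top centre of the upright round wooden peg on the latch arm, 60 mm from the pivot: 16 mm in diameter, from 22 to 54 mm above the bench. It can be pinched from above or pushed.
- drilled: Bystander: a finished front of the same outline with a round 38 mm entrance hole, lying flat to the left of the jig. Origin under its middle.
- driver: Bystander: a screwdriver lying on the bench.
- glue: Bystander: a glue bottle standing, 64 mm in diameter, 170 mm tall.
- tin: Bystander: a steel tin of dowels standing, 84 mm in diameter, 100 mm tall (dowels to 210 mm).
Not all that is in view belongs to the job. What is shaped like the blank but blue or yellow is not meant.

How it is judged:
On the way, in this order (a step that is already met when the one before it is completed fails the run):
1. the latch arm is swung out of the way (value of joint latch above 1.2 rad), for 0.1 s.
2. the board is in the slot, peak first, within 20 mm of home (y of blank in the frame of home above -0.02 m and x of blank in the frame of home between -0.004 and 0.004 m and angle between the y axis of blank and the y axis of jig, either way round below 0.05 rad), for 0.1 s.
3. the latch arm is swung back across the mouth (value of joint latch below 0.12 rad), for 0.1 s.
At the end, for the whole second after the job is handed in: The undrilled board lies flat and at rest in the slot, its origin within 3 mm across and 4 mm along of the home point, aligned with the slot within 0.03 rad, and the latch arm is shut across the mouth (joint below 0.12 rad) (x of blank in the frame of home between -0.003 and 0.003 m and y of blank in the frame of home between -0.004 and 0.004 m and height (world z) of blank below 0.004 m and angle between the y axis of blank and the y axis of jig, either way round below 0.03 rad and angle between blank's own z axis and vertical below 0.05 rad and value of joint latch below 0.12 rad and linear speed of blank below 0.01 m/s); the robot touches nothing.
It fails at once if the drilled front is shifted by more than 20 mm (distance of drilled from where it was at the start of the episode above 0.02 m).
It fails at once if the screwdriver is shifted by more than 20 mm (distance of driver from where it was at the start of the episode above 0.02 m).
It fails at once if the glue bottle is shifted by more than 20 mm (distance of glue from where it was at the start of the episode above 0.02 m).
It fails at once if the tin of dowels is shifted by more than 20 mm (distance of tin from where it was at the start of the episode above 0.02 m).
It also fails if it takes over 72 s, if anything falls off the work surface, if the arm or the gripper's body presses on something with over 40 N, if the wrist force passes 120 N, or if a joint passes its speed limit or range.

## Working session

There is one attempt and no reset: what is moved stays moved. The work goes in short steps, Python scripts to look and compute and a tool call to move; the robot and the scene stay as the last step left them, time stands still between calls to the robot, and variables do not carry over. Pictures are saved under pics/ and viewed, at most 10 in all, crops included, and the job is handed in when it is done.

Besides the shell and the picture viewer there is one more tool, called after "Call:" by a JSON object that holds its "api" and its "payload", one argument or row to a line. arm_command: Moves the arm, as the interface text tells. Scaled input: -1 to 1 covers 0.4 m each way for a shift and 180 degrees each way for a turn. Its arguments: {"type":"object","properties":{"series":{"type":"string"},"newtons":{"type":"number"}},"required":["series"]}

```bash
mkdir -p pics
python3 - <<'E'
from workcell import manip, viewer
import cv2, numpy as np
for n in ("top","scene"):
    c=viewer.camera(n); cv2.imwrite(f"pics/{n}0.png",c["pixels"][...,::-1]); np.savez(f"{n}0.npz",**c)
    print(n,c["intrinsics"].tolist(),c["D"],np.round(c["extrinsics"],3).tolist())
o=manip.get_obs();print(o)
E
```

```text
top [[398.08132721343435, 0.0, 274.9116617842318], [0.0, 398.08132721343435, 220.8031655148569], [0.0, 0.0, 1.0]] [-0.0339333  0.         0.         0.         0.       ] [[-0.003, -1.0, -0.001, 0.042], [0.989, -0.003, 0.15, -0.561], [-0.15, -0.001, 0.989, -1.158], [0.0, 0.0, 0.0, 1.0]]
scene [[465.00959637105314, 0.0, 281.5447419450955], [0.0, 465.00959637105314, 200.83685925269162], [0.0, 0.0, 1.0]] [-0.05326719  0.          0.          0.          0.        ] [[-0.522, 0.853, -0.004, 0.259], [-0.694, -0.421, 0.584, 0.369], [0.496, 0.308, 0.812, -1.625], [0.0, 0.0, 0.0, 1.0]]
{'clock': 0.1, 'joint_pos': array([ 1.15842575,  0.33279992, -0.06470772,  1.46082948,  0.02159684,
        1.34990507, -0.08850675]), 'joint_velocities': array([ 0.00046408, -0.00162565, -0.0004017 , -0.00236433,  0.00235004,
       -0.00130343,  0.00138884]), 'tau': array([ 2.46428543e-03, -6.26745629e+01,  4.98141989e-02, -3.92430818e+01,
        1.63137750e-02,  7.01563025e-03,  3.09094446e-05]), 'position': array([ 0.23737421, -0.57784178,  0.24961426]), 'ee_rot': array([ 9.81067910e-01,  1.93663026e-01, -1.45213476e-04, -6.06110706e-04]), 'ft_force': array([ 0.12482669, -0.69501411,  0.54423395]), 'torque': array([-0.00630685, -0.01884535,  0.05223686]), 'grasp_force': 0.0, 'grip_width': 1.0006084055383102}
```

View pics/top0.png

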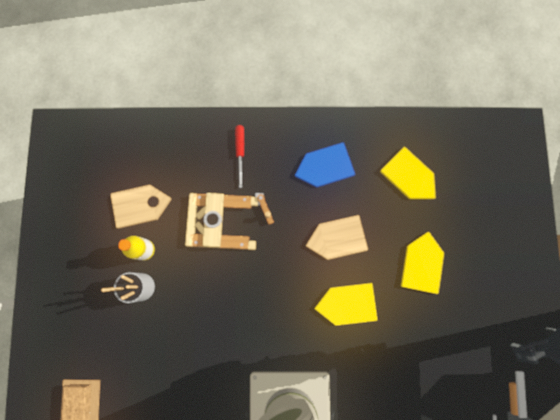

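View pics/scene0.png

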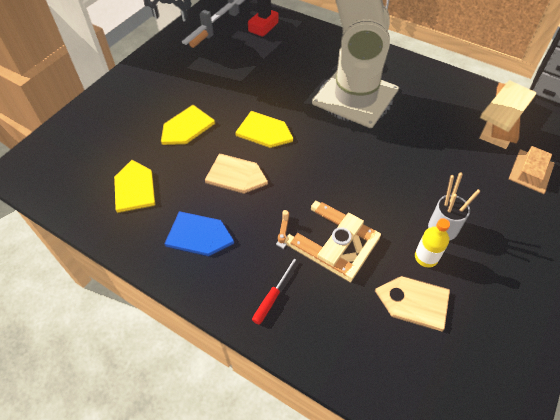

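The top view shows the blank at about (337,237), with its peak pointing left at the jig. The jig mouth faces right at about column 256. The latch arm runs from about (260,195) to (270,222), so it is partly open. Next I'll enlarge the jig in both views.

```bash
cat > h.py <<'E'
import cv2, numpy as np
def load(n): return dict(np.load(n+".npz"))
def ray(c,px):
    E=c["extrinsics"];u=cv2.undistortPoints(np.float64(px).reshape(-1,1,2),c["intrinsics"],c["D"]).reshape(-1,2)
    d=np.c_[u[:,0],-u[:,1],-np.ones(len(u))]@E[:3,:3]
    return -E[:3,:3].T@E[:3,3], d/np.linalg.norm(d,axis=1)[:,None]
def plane(c,px,z):
    o,d=ray(c,px); return (o+d*((z-o[2])/d[:,2])[:,None])[:,:2]
def tri(c1,p1,c2,p2):
    A=np.zeros((3,3));b=np.zeros(3);L=[]
    for c,p in((c1,p1),(c2,p2)):
        o,d=ray(c,[p]);P=np.eye(3)-np.outer(d[0],d[0]);A+=P;b+=P@o;L.append((P,o))
    x=np.linalg.solve(A,b);return x,[np.linalg.norm(P@(x-o)) for P,o in L]
def wood(c):
    h=cv2.cvtColor(c["pixels"],cv2.COLOR_RGB2HSV)
    return cv2.inRange(h,(5,40,90),(25,190,255))
E
python3 - <<'E'
from h import *
t=load("top0");s=load("scene0")
m=wood(t);cs,_=cv2.findContours(m,cv2.RETR_EXTERNAL,cv2.CHAIN_APPROX_NONE)
for c in cs:
    if cv2.contourArea(c)>100:
        x,y,w,h=cv2.boundingRect(c);print((x,y,w,h),cv2.contourArea(c))
        if 300<x<320 and y>200:
            ap=cv2.approxPolyDP(c,4,True).reshape(-1,2);P=plane(t,ap,.015);print(ap.tolist(),P.round(4).tolist(),np.linalg.norm(P-np.roll(P,-1,0),axis=1).round(4))
            M=cv2.moments(c);print("cen",plane(t,[[M['m10']/M['m00'],M['m01']/M['m00']]],.015))
a=cv2.resize(t["pixels"][180:265,175:285],None,fx=5,fy=5,interpolation=cv2.INTER_CUBIC)
b=cv2.resize(s["pixels"][190:290,265:390],None,fx=5,fy=5,interpolation=cv2.INTER_CUBIC)
cv2.imwrite("pics/ct.png",a[...,::-1]);cv2.imwrite("pics/cs.png",b[...,::-1])
E
```

```text
(540, 403, 20, 17) 153.5
(509, 382, 10, 34) 216.5
(60, 379, 41, 41) 1526.5
(250, 371, 81, 49) 2382.0
(101, 273, 38, 20) 205.5
(304, 200, 104, 142) 9737.0
(110, 183, 165, 79) 7625.5
(376, 182, 38, 32) 349.0
(379, 145, 58, 56) 1905.0
```

View pics/ct.png

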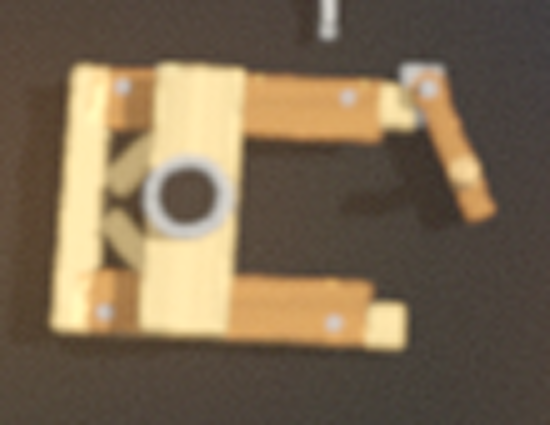

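View pics/cs.png

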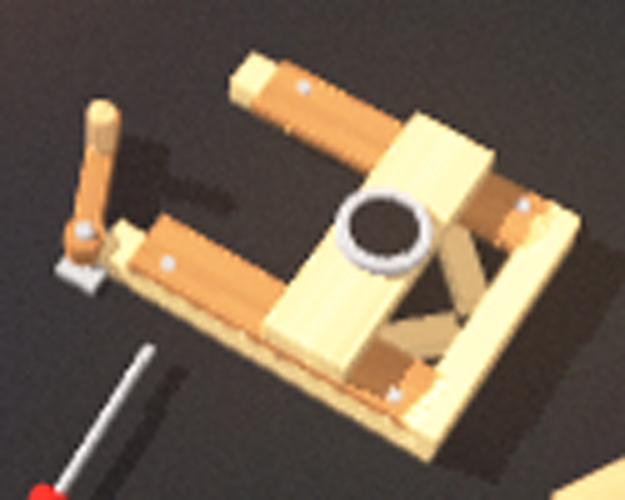

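The crops are clear. In the top crop the pivot screw is at (428,88), the peg top at (468,170) and the bush at (188,195). The four lip screws are at (348,97), (334,323), (122,87) and (103,312). In the scene crop the pivot is at (85,230), the peg at (103,107) and the bush at (383,230). I'll triangulate all of these.

Run:
```python
from h import *
t=load("top0");s=load("scene0")
f=lambda p,o:[(p[0]+.5)/5-.5+o[0],(p[1]+.5)/5-.5+o[1]]
for n,a,b in [("pivot",(428,88),(85,230)),("peg",(468,170),(103,107)),("bush",(188,195),(383,230)),("s1",(348,97),(167,263)),("s2",(334,323),(303,88)),("s3",(122,87),(393,395)),("s4",(103,312),(525,205)),]:
    x,e=tri(t,f(a,(175,180)),s,f(b,(265,190)));print(n,x.round(4),np.round(e,4), plane(t,[f(a,(175,180))],{"pivot":.024,"peg":.054,"bush":.053}.get(n,.027)).round(4))
for nm,c,box in (("top",t,(295,205,380,270)),("scene",s,(195,145,280,200))):
    h=cv2.cvtColor(c["pixels"],cv2.COLOR_RGB2HSV);x0,y0,x1,y1=box
    m=cv2.inRange(h,(5,30,120),(24,180,255));mm=np.zeros_like(m);mm[y0:y1,x0:x1]=m[y0:y1,x0:x1]
    k=max(cv2.findContours(mm,cv2.RETR_EXTERNAL,cv2.CHAIN_APPROX_NONE)[0],key=cv2.contourArea)
    ap=cv2.approxPolyDP(k,3,True).reshape(-1,2);P=plane(c,ap,.015)
    print(nm,cv2.contourArea(k),ap.tolist(),P.round(4).tolist(),np.linalg.norm(P-np.roll(P,-1,0),axis=1).round(4))
    M=cv2.moments(k);print("cen",plane(c,[[M['m10']/M['m00'],M['m01']/M['m00']]],.015))
```

```text
pivot [0.6373 0.0854 0.0249] [0.0003 0.0003] [[0.6377 0.0851]]
peg [0.5805 0.0611 0.0539] [0.0014 0.0014] [[0.5811 0.0599]]
bush [0.5673 0.2284 0.0482] [0.0002 0.0002] [[0.5666 0.2275]]
s1 [0.632  0.1343 0.025 ] [0.0001 0.0001] [[0.6315 0.1343]]
s2 [0.4922 0.1419 0.0238] [0. 0.] [[0.492  0.1416]]
s3 [0.6391 0.2744 0.0238] [0.0002 0.0002] [[0.6383 0.274 ]]
s4 [0.499  0.2828 0.025 ] [0.0005 0.0005] [[0.499  0.2819]]
top 1902.5 [[368, 249], [357, 214], [319, 223], [306, 243], [326, 259]] [[0.4771, -0.2444], [0.5856, -0.2143], [0.5579, -0.096], [0.4962, -0.055], [0.4471, -0.1152]] [0.1127 0.1215 0.0741 0.0776 0.1326]
cen [[ 0.5114337  -0.15507062]]
scene 1599.5 [[205, 178], [207, 183], [243, 193], [267, 183], [256, 162], [221, 153]] [[0.5792, -0.2191], [0.5914, -0.2025], [0.5665, -0.0899], [0.4988, -0.0497], [0.4474, -0.1226], [0.4731, -0.2365]] [0.0206 0.1153 0.0787 0.0892 0.1168 0.1075]
cen [[ 0.51904726 -0.14948704]]
```

```bash
cat >> h.py <<'E'
M=np.array([.5602,.0981]);X=np.array([.9988,-.0495]);Y=np.array([.0495,.9988])
def jig(p): d=np.asarray(p)[:2]-M; return np.array([d@X,d@Y])
def st(tx=None,ty=None,z=None):
    from workcell import manip
    o=manip.get_obs();q=o["ee_rot"];j=jig(o["position"]);yaw=np.degrees(2*np.arctan2(q[1],q[0]))
    print("t",round(o["clock"],2),"jig",j.round(4),"z",round(o["position"][2],4),"yaw",round(yaw,2),"F",np.round(o["ft_force"],1),"w",round(o["grip_width"],3),"g",round(o["grasp_force"],1),"q",np.round(o["joint_pos"],2))
    if tx is not None:
        d=M+tx*X+ty*Y-o["position"][:2];a=np.radians(yaw);t=np.array([np.cos(a),np.sin(a)])
        print("tool units",np.round([d@t/.4,(d[0]*t[1]-d[1]*t[0])/.4,(o["position"][2]-z)/.4],4))
E
python3 -c "
from h import *
print('peg',jig([.5808,.0605]),'blank',[jig(p).round(4).tolist() for p in [(.4771,-.2444),(.5856,-.2143),(.5579,-.096),(.4962,-.055),(.4471,-.1152)]])"
```

```text
peg [ 0.02243648 -0.03653518] blank [[-0.066, -0.3462], [0.0408, -0.3108], [0.0073, -0.194], [-0.0563, -0.1561], [-0.1024, -0.2186]]
```

Call:
{"api": "arm_command", "payload": {
  "series": "0.4 0 0 0 0.0465; 0.4 0 0 0 0.0465; 0.4 0 0 0 0.0465; 0.4 0.06 -0.126 0 0; 0.4 0.06 -0.126 0 0; 0.4 0.06 -0.126 0 0; 0.4 0.06 -0.126 0 0; 0.4 0.06 -0.126 0 0; 0.4 0.06 -0.126 0 0; 0.4 0.06 -0.126 0 0",
  "newtons": 50
}}

```text
clock: 1.35
position: [0.4228, -0.2321, 0.2502]
ee_rot: [1.0, -0.024, -0.0, 0.0]
ft_force: [0.4, 0.3, 0.4]
grip_width: 0.598
grasp_force: 0.0
```

```bash
python3 -c "
from h import *
st(.0226,-.0365,.12)"
```

```text
t 1.35 jig [-0.1209 -0.3366] z 0.2502 yaw -2.78 F [0.4 0.3 0.4] w 0.598 g 0.0 q [ 0.71  0.03 -0.31  1.81  0.01  1.3  -1.22]
tool units [ 0.3594 -0.7499  0.3254]
```

Call:
{"api": "arm_command", "payload": {
  "series": "0.5 0.06 -0.125 0 0; 0.5 0.06 -0.125 0 0; 0.5 0.06 -0.125 0 0; 0.5 0.06 -0.125 0 0; 0.5 0.06 -0.125 0 0; 0.5 0.06 -0.125 0 0; 0.5 0 0 0.1 0; 0.5 0 0 0.1 0; 0.5 0 0 0.1 0; 0.5 0 0 0 0"
}}

```text
clock: 2.6
position: [0.5787, 0.0584, 0.1274]
ee_rot: [1.0, -0.024, -0.003, 0.0]
ft_force: [0.5, 0.2, 1.0]
grip_width: 0.499
grasp_force: 0.0
```

Run:
```python
from h import *
from workcell import viewer
c=viewer.camera("wrist");cv2.imwrite("pics/w1.png",c["pixels"][...,::-1]);np.savez("w1.npz",**c)
st(.0226,-.0365,.05)
```

```text
t 2.65 jig [ 0.0219 -0.0383] z 0.1298 yaw -2.77 F [0.6 0.8 0.2] w 0.502 g 0.0 q [ 0.27  0.39 -0.55  1.69  0.22  1.12 -1.96]
tool units [ 0.0019 -0.0046  0.1996]
```

View pics/w1.png

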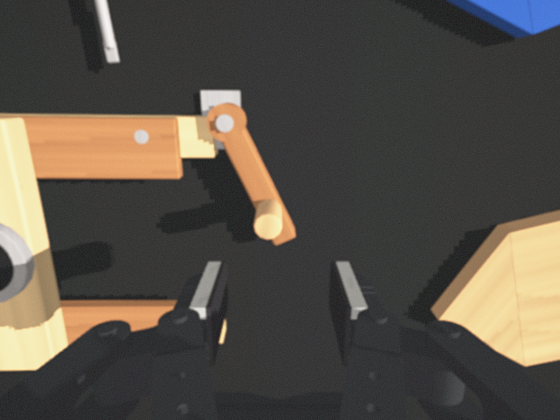

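The wrist view shows the latch arm from its pivot at (225,122) to the peg at about (268,215). The fingers are in view at about (205,290) and (350,290). I'll check the peg's position against this view.

Run:
```python
from h import *
c=load("w1")
def proj(p):
    E=c["extrinsics"];q=E[:3,:3]@p+E[:3,3];q=np.array([q[0],-q[1],-q[2]])
    return cv2.projectPoints(q.reshape(1,1,3),np.zeros(3),np.zeros(3),c["intrinsics"],c["D"])[0].ravel().round(1)
for p in [(.5808,.0605,.054),(.5808,.0605,.022),(.6375,.0853,.024)]: print(proj(np.array(p)))
print(plane(c,[[225,122]],.024),plane(c,[[268,208]],.022),plane(c,[[268,226]],.054),plane(c,[[143,136]],.027))
```

```text
[274.3 231.1]
[274.9 213.3]
[228.5 126. ]
[[0.6399387  0.08719172]] [[0.58460545 0.06473185]] [[0.58402966 0.06391628]] [[0.63421479 0.13584128]]
```

Call:
{"api": "arm_command", "payload": {
  "series": "0.5 0.004 -0.011 0 0; 0.5 0 0 0.068 0; 0.5 0 0 0.068 0; 0.5 0 0 0.068 0; 0.5 0 0 0 0; 1 0 0 0 0; 1 0 0 0 0; 1 0 0 0 0; 1 0 0 0 0; 1 0 0 0 0",
  "newtons": 40
}}

```text
clock: 3.9
position: [0.5839, 0.0634, 0.0507]
ee_rot: [1.0, -0.024, 0.002, -0.0]
ft_force: [-1.8, 0.1, 7.0]
grip_width: 0.169
grasp_force: 38.9
```

Run:
```python
from h import *
st()
c0=np.array([.078,-.009])
for a in np.linspace(.45,2.05,11): print(round(a,2),(np.array([.078-.06*np.cos(a),-.009-.06*np.sin(a)])).round(4), (np.array([.06*.16*np.sin(a+.08),.06*.16*np.cos(a+.08)])/.4).round(4))
```

```text
t 3.9 jig [ 0.0254 -0.0335] z 0.0507 yaw -2.78 F [-1.8  0.1  7. ] w 0.169 g 38.9 q [ 0.24  0.49 -0.52  1.74  0.29  0.98 -2.02]
0.45 [ 0.024  -0.0351] [0.0121 0.0207]
0.61 [ 0.0288 -0.0434] [0.0153 0.0185]
0.77 [ 0.0349 -0.0508] [0.018  0.0158]
0.93 [ 0.0421 -0.0571] [0.0203 0.0128]
1.09 [ 0.0503 -0.0622] [0.0221 0.0094]
1.25 [ 0.0591 -0.0659] [0.0233 0.0057]
1.41 [ 0.0684 -0.0682] [0.0239 0.0019]
1.57 [ 0.078 -0.069] [ 0.0239 -0.0019]
1.73 [ 0.0875 -0.0682] [ 0.0233 -0.0057]
1.89 [ 0.0968 -0.066 ] [ 0.0221 -0.0093]
2.05 [ 0.1057 -0.0622] [ 0.0203 -0.0127]
```

Call:
{"api": "arm_command", "payload": {
  "series": "1 0.012 0.021 0 0; 1 0.015 0.0185 0 0; 1 0.018 0.016 0 0; 1 0.020 0.013 0 0; 1 0.022 0.009 0 0; 1 0.023 0.006 0 0; 1 0.024 0.002 0 0; 1 0.024 -0.002 0 0; 1 0.023 -0.006 0 0; 1 0.022 -0.009 0 0"
}}

```text
clock: 5.15
position: [0.6639, 0.0285, 0.0506]
ee_rot: [1.0, -0.025, 0.001, 0.002]
ft_force: [-3.9, -8.6, 7.9]
grip_width: 0.165
grasp_force: 39.3
```

```bash
python3 -c "
from h import *
st()"
```

```text
t 5.15 jig [ 0.107  -0.0644] z 0.0506 yaw -2.9 F [-3.9 -8.6  7.9] w 0.165 g 39.3 q [ 0.23  0.63 -0.48  1.52  0.32  1.06 -1.94]
```

Call:
{"api": "arm_command", "payload": {
  "series": "0.5 0 0 0 0; 0.5 0 0 0 0; 0.5 0 0 -0.1 0; 0.5 0 0 -0.1 0; 0.2 -0.099 0.088 0 0; 0.2 -0.099 0.088 0 0; 0.2 -0.099 0.088 0 0; 0.2 -0.099 0.088 0 0; 0.2 -0.099 0.088 0 0; 0.2 -0.099 0.088 0 0"
}}

```text
clock: 6.4
position: [0.4131, -0.1683, 0.1288]
ee_rot: [1.0, -0.024, 0.0, 0.0]
ft_force: [1.0, -1.4, 0.1]
grip_width: 0.801
grasp_force: 0.0
```

Run:
```python
from h import *
from workcell import viewer
for n in ("top","scene"):
    c=viewer.camera(n);np.savez(n+"1.npz",**c)
t=load("top1");s=load("scene1")
a=cv2.resize(t["pixels"][180:330,175:395],None,fx=3,fy=3,interpolation=cv2.INTER_CUBIC)
cv2.imwrite("pics/t1.png",a[...,::-1])
st(-.13,-.275,.035)
```

```text
t 6.5 jig [-0.1362 -0.2762] z 0.1284 yaw -3.12 F [0.3 0.1 0.3] w 0.8 g 0.0 q [ 0.74  0.08 -0.46  2.04  0.04  1.03 -1.37]
tool units [ 0.0154 -0.003   0.2335]
```

View pics/t1.png

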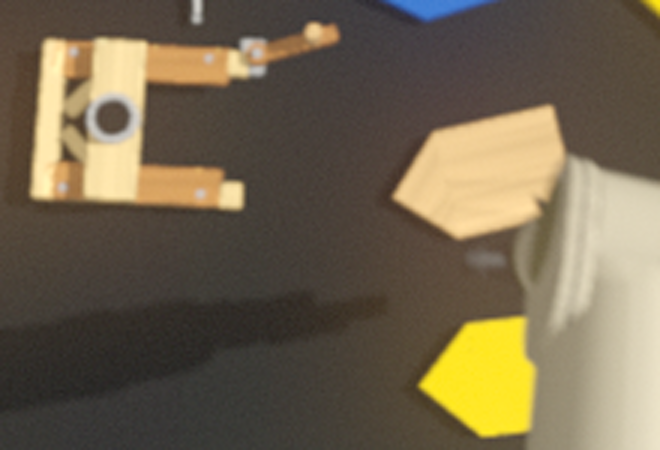

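The latch now points out past straight, at about 1.9 rad. The blank is untouched, and its near side is clear of the yellow piece. Next I'll descend beside the blank.

Call:
{"api": "arm_command", "payload": {
  "series": "0.2 0.015 -0.003 0 0; 0.2 0 0 0.08 0; 0.2 0 0 0.08 0; 0.2 0 0 0.07 0; 0.2 0 0 0 0; 0.2 0 0 0.01 0; 0.2 0 0 0.01 0; 0.2 0 0 0.01 0; 0.2 0 0 0.005 0; 0.2 0 0 0 0"
}}

```text
clock: 7.75
position: [0.4208, -0.1667, 0.0227]
ee_rot: [1.0, -0.024, -0.0, 0.0]
ft_force: [-0.2, 1.0, 0.1]
grip_width: 0.8
grasp_force: 0.0
```

```bash
python3 -c "
from h import *
st(-.067,-.275,.02)"
```

```text
t 7.75 jig [-0.1261 -0.2714] z 0.0227 yaw -2.78 F [-0.2  1.   0.1] w 0.8 g 0.0 q [ 0.69  0.27 -0.45  2.1   0.16  0.8  -1.48]
tool units [0.1477 0.0091 0.0067]
```

Call:
{"api": "arm_command", "payload": {
  "series": "0.2 0 0.009 0.005 0; 0.2 0 0 0.005 0; 0.2 0 0 0.005 0; 0.2 0 0 0 0; 0.2 0 0 0 0; 0.2 0 0 0 0; 0.2 0 0 0 0; 0.2 0 0 0 0; 0.2 0 0 0 0; 0.2 0 0 0 0"
}}

```text
clock: 9.0
position: [0.4207, -0.1703, 0.0167]
ee_rot: [1.0, -0.024, 0.0, 0.0]
ft_force: [-0.3, -0.4, 0.7]
grip_width: 0.794
grasp_force: 0.0
```

```bash
python3 -c "
from h import *
st(-.067,-.275,.014)"
```

```text
t 9.0 jig [-0.126 -0.275] z 0.0167 yaw -2.78 F [-0.3 -0.4  0.7] w 0.794 g 0.0 q [ 0.69  0.28 -0.44  2.1   0.17  0.79 -1.47]
tool units [0.1475 0.0002 0.0068]
```

Call:
{"api": "arm_command", "payload": {
  "series": "0.2 0 0 0.004 0; 0.2 0 0 0.004 0; 0.2 0 0 0 0; 0.2 0.01 0 0 0; 0.2 0.01 0 0 0; 0.2 0.01 0 0 0; 0.2 0.01 0 0 0; 0.2 0.01 0 0 0; 0.2 0 0 0 0; 0.2 0 0 0 0"
}}

```text
clock: 10.25
position: [0.4407, -0.1713, 0.0135]
ee_rot: [1.0, -0.024, 0.0, 0.0]
ft_force: [0.0, -0.1, -0.2]
grip_width: 0.796
grasp_force: 0.0
```

Run:
```python
from h import *
from workcell import viewer
st(-.067,-.275,.013)
c=viewer.camera("wrist");cv2.imwrite("pics/w2.png",c["pixels"][...,::-1]);np.savez("w2.npz",**c)
```

```text
t 10.25 jig [-0.1061 -0.275 ] z 0.0135 yaw -2.78 F [ 0.  -0.1 -0.2] w 0.796 g 0.0 q [ 0.67  0.33 -0.44  2.06  0.19  0.8  -1.5 ]
tool units [0.0977 0.0001 0.0013]
```

View pics/w2.png

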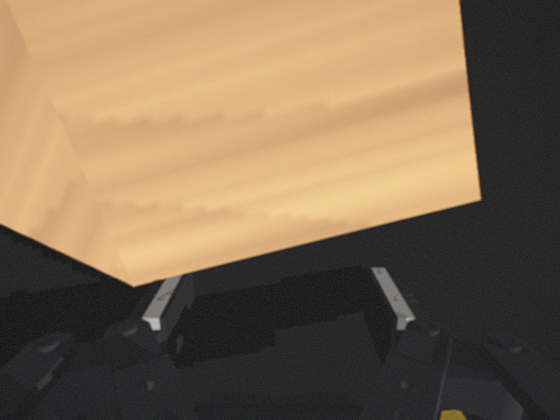

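The wrist view shows the left fingertip at (180,276) meeting the board's near side, just behind the shoulder corner at (133,287). The right fingertip at (378,270) is still clear. Now the side push.

Call:
{"api": "arm_command", "payload": {
  "series": "0.2 0.012 0 0 0; 0.2 0.012 0 0 0; 0.2 0.012 0 0 0; 0.2 0.012 0 0 0; 0.2 0.012 0 0 0; 0.2 0.012 0 0 0; 0.2 0.012 0 0 0; 0.2 0.008 0 0 0; 0.2 0 0 0 0; 0.2 0 0 0 0"
}}

```text
clock: 11.55
position: [0.4775, -0.1731, 0.0136]
ee_rot: [1.0, -0.024, 0.0, 0.0]
ft_force: [-0.0, 0.6, 0.2]
grip_width: 0.795
grasp_force: 0.0
```

Run:
```python
from h import *
from workcell import viewer
st(-.067,-.275,.013)
c=viewer.camera("wrist");cv2.imwrite("pics/w3.png",c["pixels"][...,::-1]);np.savez("w3.npz",**c)
h=cv2.cvtColor(c["pixels"],cv2.COLOR_RGB2HSV);m=cv2.inRange(h,(5,40,120),(24,200,255))
k=max(cv2.findContours(m,cv2.RETR_EXTERNAL,cv2.CHAIN_APPROX_NONE)[0],key=cv2.contourArea)
ap=cv2.approxPolyDP(k,4,True).reshape(-1,2);print(ap.tolist(),[jig(p).round(4).tolist() for p in plane(c,ap,.015)])
```

```text
t 11.55 jig [-0.0692 -0.275 ] z 0.0136 yaw -2.78 F [-0.   0.6  0.2] w 0.795 g 0.0 q [ 0.63  0.39 -0.43  1.97  0.21  0.83 -1.53]
tool units [0.0055 0.     0.0015]
[[0, 0], [0, 206], [132, 283], [481, 231], [482, 0]] [[0.0326, -0.1945], [-0.0295, -0.1805], [-0.0588, -0.2214], [-0.0382, -0.3456], [0.0333, -0.3339]]
```

View pics/w3.png

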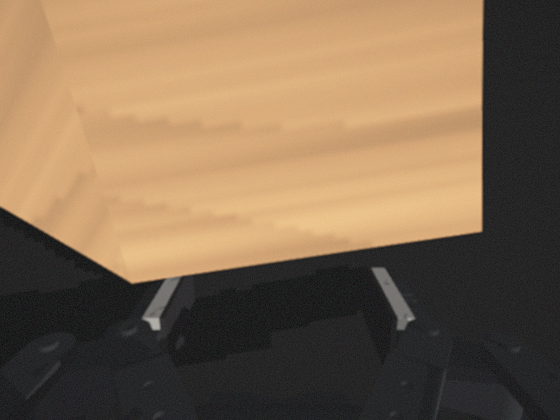

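The board has turned partway and is about 9° short of aligned, but it is already centred sideways. A tail push with both fingers will square it up, so I'll turn the gripper and go behind the tail.

Call:
{"api": "arm_command", "payload": {
  "series": "0.2 -0.04 0 0 0; 0.2 0 0 -0.1 -0.0556; 0.2 0 0 -0.08 -0.0556; 0.2 0 0 0 -0.0556; 0.2 0 0 0 -0.0556; 0.2 0 0 0 -0.0556; 0.2 0 0 0 -0.0556; 0.2 0 0 0 -0.0556; 0.2 0 0 0 -0.0556; 0.2 0 0 0 -0.0556"
}}

```text
clock: 12.85
position: [0.4614, -0.1724, 0.0856]
ee_rot: [0.722, 0.692, -0.0, 0.0]
ft_force: [0.5, 0.7, 0.8]
grip_width: 0.801
grasp_force: 0.0
```

```bash
python3 -c "
from h import *
st(0,-.385,.0135)"
```

```text
t 12.85 jig [-0.0853 -0.275 ] z 0.0856 yaw 87.62 F [0.5 0.7 0.8] w 0.801 g 0.0 q [ 0.89  0.28 -0.69  1.96  0.22  0.98  0.05]
tool units [-0.2766  0.2111  0.1802]
```

Call:
{"api": "arm_command", "payload": {
  "series": "0.2 -0.0925 0.07 0 0; 0.2 -0.0925 0.07 0 0; 0.2 -0.0925 0.07 0 0; 0.2 0 0 0 0; 0.2 0 0 0.06 0; 0.2 0 0 0.06 0; 0.2 0 0 0.05 0; 0.2 0 0 0.01 0; 0.2 0 0 0 0; 0.2 0 0 0 0"
}}

```text
clock: 14.1
position: [0.5407, -0.2874, 0.0145]
ee_rot: [0.724, 0.69, 0.0, 0.001]
ft_force: [0.1, 0.1, 0.2]
grip_width: 0.799
grasp_force: 0.0
```

```bash
python3 -c "
from h import *
st(0,-.3,.0135)"
```

```text
t 14.1 jig [-0.0004 -0.386 ] z 0.0145 yaw 87.3 F [0.1 0.1 0.2] w 0.799 g 0.0 q [ 0.86  0.61 -0.57  1.69  0.38  0.96  0.1 ]
tool units [0.2148 0.0015 0.0025]
```

Call:
{"api": "arm_command", "payload": {
  "series": "0.2 0.03 0.001 0 0; 0.2 0.03 0 0.002 0; 0.2 0.015 0 0 0; 0.2 0.015 0 0 0; 0.2 0.015 0 0 0; 0.2 0.015 0 0 0; 0.2 0.015 0 0 0; 0.2 0.015 0 0 0; 0.2 0.015 0 0 0; 0.2 0 0 0 0"
}}

```text
clock: 15.35
position: [0.5438, -0.2204, 0.0127]
ee_rot: [0.723, 0.691, 0.0, -0.0]
ft_force: [-0.3, -0.2, -0.9]
grip_width: 0.802
grasp_force: 0.0
```

Run:
```python
from h import *
from workcell import viewer
st(0,-.1,.0135)
c=viewer.camera("wrist");np.savez("w4.npz",**c)
t=viewer.camera("top");np.savez("t4.npz",**t)
a=cv2.resize(t["pixels"][180:280,175:375],None,fx=2.75,fy=2.75,interpolation=cv2.INTER_CUBIC)
cv2.imwrite("pics/c4.png",np.vstack([c["pixels"][:300],cv2.resize(a,(560,280))])[...,::-1])
h=cv2.cvtColor(c["pixels"],cv2.COLOR_RGB2HSV);m=cv2.inRange(h,(5,40,120),(24,200,255))
k=max(cv2.findContours(m,cv2.RETR_EXTERNAL,cv2.CHAIN_APPROX_NONE)[0],key=cv2.contourArea)
ap=cv2.approxPolyDP(k,4,True).reshape(-1,2);print(ap.tolist(),[jig(p).round(4).tolist() for p in plane(c,ap,.015)])
```

```text
t 15.35 jig [-0.0006 -0.3189] z 0.0127 yaw 87.35 F [-0.3 -0.2 -0.9] w 0.802 g 0.0 q [ 0.78  0.57 -0.59  1.76  0.38  0.93 -0.01]
tool units [ 0.5472  0.0033 -0.0019]
[[139, 0], [168, 278], [477, 276], [525, 0]] [[-0.0393, -0.2183], [-0.0386, -0.3078], [0.0729, -0.3064], [0.0719, -0.2183]]
```

View pics/c4.png

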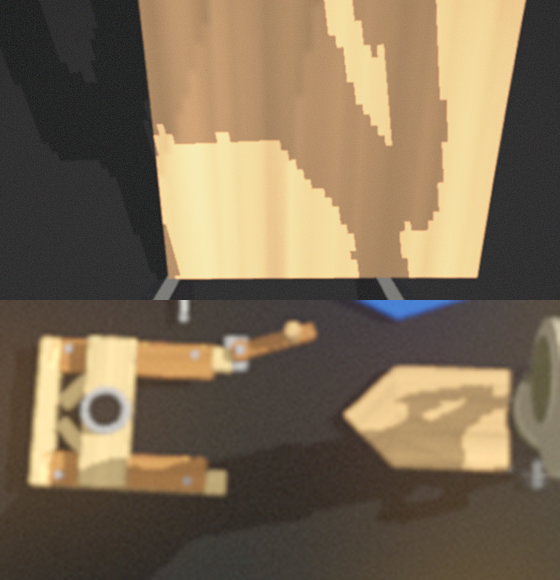

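The wrist view shows the tail edge level at row 277, between (168,278) and (477,276), so the board is aligned. It sits about 15 mm toward jig +x. I'll carry it sideways by friction while pushing it on.

Call:
{"api": "arm_command", "payload": {
  "series": "0.2 0.01 0 0 0; 0.2 0.02 -0.003 0 0; 0.2 0.02 -0.0035 0 0; 0.2 0.02 -0.0035 0 0; 0.2 0.02 -0.0035 0 0; 0.2 0.02 -0.0035 0 0; 0.2 0.02 -0.0035 0 0; 0.2 0.02 -0.0035 0 0; 0.2 0.02 -0.0035 0 0; 0.2 0 0 0 0"
}}

```text
clock: 16.7
position: [0.5359, -0.1518, 0.0128]
ee_rot: [0.723, 0.691, 0.0, -0.0]
ft_force: [-1.1, 0.3, 0.3]
grip_width: 0.804
grasp_force: 0.0
```

```bash
cat > m.py <<'E'
from h import *
from workcell import viewer
st()
c=viewer.camera("wrist");np.savez("wl.npz",**c)
h=cv2.cvtColor(c["pixels"],cv2.COLOR_RGB2HSV);m=cv2.inRange(h,(5,40,100),(24,200,255));m[300:]=0
P=[]
for r in range(120,262,20):
    x=np.nonzero(m[r])[0];x=x[(x>60)&(x<540)];a=plane(c,[[x[0],r],[x[-1],r]],.015);P.append(np.r_[jig(a[0]),jig(a[1])])
P=np.array(P);print(P.round(4)[[0,-1]].tolist(),"width",(P[:,2]-P[:,0]).mean().round(4),"mid x",P[:,[0,2]].mean().round(4),"heading rad",np.polyfit(P[:,[1,3]].mean(1),P[:,[0,2]].mean(1),1)[0].round(4))
E
python3 m.py
```

```text
t 16.7 jig [-0.0119 -0.2508] z 0.0128 yaw 87.37 F [-1.1  0.3  0.3] w 0.804 g 0.0 q [ 0.71  0.52 -0.62  1.84  0.38  0.9  -0.13]
[[-0.0501, -0.184, 0.0615, -0.1837], [-0.05, -0.2328, 0.0617, -0.2321]] width 0.1116 mid x 0.0057 heading rad -0.0019
```

Call:
{"api": "arm_command", "payload": {
  "series": "0.2 0.02 -0.0025 0 0; 0.2 0.02 -0.0025 0 0; 0.2 0.02 -0.0025 0 0; 0.2 0.02 -0.0025 0 0; 0.2 0.02 -0.0025 0 0; 0.2 0.02 -0.0015 0 0; 0.2 0.01 -0.001 0 0; 0.2 0 0 0 0; 0.2 0 0 0 0; 0.2 0 0 0 0"
}}

```text
clock: 18.0
position: [0.5323, -0.1008, 0.0127]
ee_rot: [0.724, 0.69, 0.0, 0.0]
ft_force: [0.6, 0.9, -0.4]
grip_width: 0.801
grasp_force: 0.0
```

```bash
python3 m.py
python3 - <<'E'
from h import *
from workcell import viewer
t=viewer.camera("top");np.savez("t5.npz",**t)
a=cv2.resize(t["pixels"][180:270,175:335],None,fx=5,fy=5,interpolation=cv2.INTER_CUBIC)
cv2.imwrite("pics/c5.png",a[...,::-1])
h=cv2.cvtColor(t["pixels"],cv2.COLOR_RGB2HSV)
# edges across the board/rails from value profile along columns
g=cv2.GaussianBlur(t["pixels"][...,0].astype(float),(0,0),.7)
for u in (240,246,285,290,295,300,305):
    d=np.diff(g[180:270,u]);up=[180+i+.5 for i in range(1,len(d)-1) if d[i]>12 and d[i]>=d[i-1] and d[i]>d[i+1]];dn=[180+i+.5 for i in range(1,len(d)-1) if d[i]<-12 and d[i]<=d[i-1] and d[i]<d[i+1]]
    z=.026 if u<250 else .015
    print(u,[(r,jig(plane(t,[[u,r]],z)[0]).round(4).tolist()) for r in up],'|',[(r,jig(plane(t,[[u,r]],z)[0]).round(4).tolist()) for r in dn])
E
```

```text
t 18.0 jig [-0.018  -0.2001] z 0.0127 yaw 87.27 F [ 0.6  0.9 -0.4] w 0.801 g 0.0 q [ 0.64  0.5  -0.64  1.87  0.37  0.89 -0.23]
[[-0.056, -0.1331, 0.0555, -0.133], [-0.0557, -0.1819, 0.0559, -0.1814]] width 0.1115 mid x -0.0001 heading rad -0.0058
240 [(195.5, [0.0801, 0.0534]), (235.5, [-0.0439, 0.0459])] | [(187.5, [0.1053, 0.0549]), (207.5, [0.0425, 0.0511]), (248.5, [-0.0835, 0.0436])]
246 [(195.5, [0.0809, 0.0348]), (235.5, [-0.0431, 0.0277])] | [(207.5, [0.0433, 0.0327]), (248.5, [-0.0826, 0.0254])]
285 [(187.5, [0.1144, -0.0845]), (206.5, [0.0541, -0.0871])] | [(194.5, [0.0921, -0.0854]), (216.5, [0.0227, -0.0884]), (243.5, [-0.0609, -0.092])]
290 [(206.5, [0.0548, -0.1026]), (222.5, [0.0047, -0.1046])] | [(215.5, [0.0265, -0.1037]), (226.5, [-0.0078, -0.1051]), (243.5, [-0.0602, -0.1073])]
295 [(207.5, [0.0524, -0.1182]), (219.5, [0.0147, -0.1196])] | [(215.5, [0.0272, -0.1192]), (223.5, [0.0023, -0.1201]), (243.5, [-0.0595, -0.1225])]
300 [(207.5, [0.0531, -0.1337]), (218.5, [0.0186, -0.1349])] | [(213.5, [0.0342, -0.1344]), (221.5, [0.0092, -0.1353]), (243.5, [-0.0588, -0.1378])]
305 [(207.5, [0.0538, -0.1492]), (227.5, [-0.0087, -0.1514])] | [(213.5, [0.0349, -0.1498]), (244.5, [-0.0611, -0.1532])]
```

Call:
{"api": "arm_command", "payload": {
  "series": "0.2 -0.015 0 0 0; 0.2 0 0.044 0 0; 0.2 0.015 0 0 0; 0.2 0.02 0 0 0; 0.2 0.02 0 0 0; 0.2 0.02 0 0 0; 0.2 0.02 0 0 0; 0.2 0.02 0 0 0; 0.2 0.02 0 0 0; 0.2 0.02 0 0 0"
}}

```text
clock: 19.35
position: [0.5526, -0.0449, 0.0127]
ee_rot: [0.724, 0.69, -0.0, 0.0]
ft_force: [0.2, -0.8, -0.6]
grip_width: 0.8
grasp_force: 0.3
```

```bash
python3 m.py
```

```text
t 19.35 jig [-0.0005 -0.1433] z 0.0127 yaw 87.29 F [ 0.2 -0.8 -0.6] w 0.8 g 0.3 q [ 0.53  0.52 -0.64  1.84  0.39  0.9  -0.34]
[[-0.0568, -0.0765, 0.0549, -0.0761], [-0.0566, -0.1251, 0.0552, -0.1247]] width 0.1114 mid x -0.0008 heading rad -0.0048
```

Call:
{"api": "arm_command", "payload": {
  "series": "0.2 0.0125 0 0 0; 0.2 0.0125 0 0 0; 0.2 0.0125 0 0 0; 0.2 0.0125 0 0 0; 0.2 0.0125 0 0 0; 0.2 0.0125 0 0 0; 0.2 0.0125 0 0 0; 0.2 0.0125 0 0 0; 0.2 0.0125 0 0 0; 0.2 0 0 0 0"
}}

```text
clock: 20.65
position: [0.5545, 0.0003, 0.0127]
ee_rot: [0.723, 0.691, 0.0, -0.0]
ft_force: [0.0, -0.1, 0.6]
grip_width: 0.8
grasp_force: 0.0
```

```bash
python3 m.py
```

```text
t 20.65 jig [-0.0009 -0.0979] z 0.0127 yaw 87.35 F [ 0.  -0.1  0.6] w 0.8 g 0.0 q [ 0.46  0.53 -0.65  1.84  0.4   0.91 -0.42]
[[-0.0559, -0.0312, 0.0829, -0.0309], [-0.057, -0.0798, 0.093, -0.0789]] width 0.1441 mid x 0.0158 heading rad -0.0943
```

Call:
{"api": "arm_command", "payload": {
  "series": "0.2 0.0125 0 0 0; 0.2 0.0125 0 0 0; 0.2 0.0125 0 0 0; 0.2 0.0125 0 0 0; 0.2 0.0125 0 0 0; 0.2 0.0125 0 0 0; 0.2 0.0125 0 0 0; 0.2 0.0125 0 0 0; 0.2 0.0125 0 0 0; 0.2 0 0 0 0"
}}

```text
clock: 21.95
position: [0.5566, 0.0452, 0.0127]
ee_rot: [0.723, 0.691, 0.0, -0.0]
ft_force: [-0.7, 0.2, 0.4]
grip_width: 0.8
grasp_force: 0.0
```

```bash
python3 -c "
from h import *
st(0,-.01,.0127)"
```

```text
t 21.95 jig [-0.0009 -0.053 ] z 0.0127 yaw 87.35 F [-0.7  0.2  0.4] w 0.8 g 0.0 q [ 0.38  0.54 -0.66  1.83  0.41  0.91 -0.51]
tool units [1.075e-01 2.700e-03 1.000e-04]
```

Call:
{"api": "arm_command", "payload": {
  "series": "0.2 0.0125 0 0 0; 0.2 0.0125 0 0 0; 0.2 0.0125 0 0 0; 0.2 0.0125 0 0 0; 0.2 0.0125 0 0 0; 0.2 0.0125 0 0 0; 0.2 0.0125 0 0 0; 0.2 0.01 0 0 0; 0.2 0 0 0 0; 0.2 0 0 0 0"
}}

```text
clock: 23.2
position: [0.5586, 0.0834, 0.0127]
ee_rot: [0.724, 0.69, -0.0, -0.0]
ft_force: [0.5, 0.2, 0.2]
grip_width: 0.801
grasp_force: 0.0
```

```bash
python3 -c "
from h import *
st(0,-.007,.0127)"
```

```text
t 23.2 jig [-0.0009 -0.0148] z 0.0127 yaw 87.3 F [0.5 0.2 0.2] w 0.801 g 0.0 q [ 0.31  0.55 -0.66  1.81  0.42  0.92 -0.58]
tool units [ 0.0194  0.0023 -0.    ]
```

Now 1 mm steps, watching for the stop.

Call:
{"api": "arm_command", "payload": {
  "series": "0.2 0.003 0 0 0; 0.2 0.003 0 0 0; 0.2 0.003 0 0 0; 0.2 0.003 0 0 0; 0.2 0.003 0 0 0; 0.2 0.003 0 0 0; 0.2 0 0 0 0; 0.2 0 0 0 0; 0.2 0 0 0 0; 0.2 0 0 0 0"
}}

```text
clock: 24.45
position: [0.5589, 0.0906, 0.0127]
ee_rot: [0.724, 0.69, -0.0, -0.0]
ft_force: [0.0, 0.4, 0.4]
grip_width: 0.801
grasp_force: 0.0
```

```bash
python3 -c "
from h import *
st(0,-.007,.0127)"
```

```text
t 24.45 jig [-0.0009 -0.0075] z 0.0127 yaw 87.29 F [0.  0.4 0.4] w 0.801 g 0.0 q [ 0.3   0.55 -0.66  1.81  0.42  0.92 -0.59]
tool units [ 0.0014  0.0022 -0.    ]
```

Call:
{"api": "arm_command", "payload": {
  "series": "0.2 0.002 0 0 0; 0.2 0.002 0 0 0; 0.2 0.002 0 0 0; 0.2 0.002 0 0 0; 0.2 0 0 0 0; 0.2 0 0 0 0; 0.2 0 0 0 0; 0.2 0 0 0 0; 0.2 0 0 0 0; 0.2 0 0 0 0"
}}

```text
clock: 25.7
position: [0.5595, 0.0919, 0.0127]
ee_rot: [0.724, 0.69, -0.001, 0.001]
ft_force: [-0.1, -6.4, 1.1]
grip_width: 0.8
grasp_force: 3.4
```

Run:
```python
from h import *
st(0,-.007,.0127)
from workcell import viewer
t=viewer.camera("wrist");np.savez("w6.npz",**t);s=viewer.camera("scene")
a=cv2.resize(s["pixels"][180:290,255:395],None,fx=4,fy=4,interpolation=cv2.INTER_CUBIC)
cv2.imwrite("pics/c6.png",np.vstack([t["pixels"][150:300],a])[...,::-1])
```

```text
t 25.7 jig [-0.0004 -0.0062] z 0.0127 yaw 87.19 F [-0.1 -6.4  1.1] w 0.8 g 3.4 q [ 0.3   0.55 -0.66  1.81  0.42  0.93 -0.6 ]
tool units [-0.0019  0.001  -0.    ]
```

View pics/c6.png

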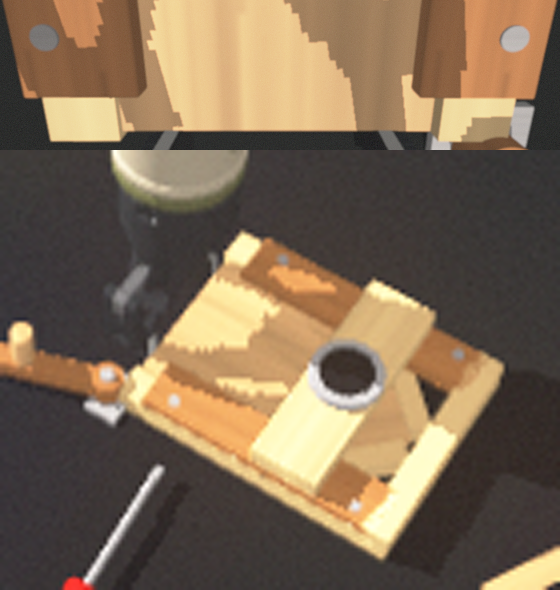

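The wrist view shows the tail edge at row 131 of the picture, just inside the rail ends at row 140. The 6 N reaction shows the board is on the stop. I'll press a little more, back off, and go to the peg.

Call:
{"api": "arm_command", "payload": {
  "series": "0.2 0.003 0 0 0; 0.2 0.003 0 0 0; 0.2 0 0 0 0; 0.2 -0.03 0 0 0; 0.2 -0.05 0 0 0; 0.5 0 0 -0.1 0; 0.5 0 0 -0.1 0; 0.5 0 0 -0.07 0; 0.5 -0.03 0.133 0 0; 0.5 -0.03 0.133 0 0"
}}

```text
clock: 27.05
position: [0.6643, 0.0334, 0.1216]
ee_rot: [0.724, 0.69, 0.0, 0.001]
ft_force: [0.2, 0.1, -0.1]
grip_width: 0.505
grasp_force: 0.0
```

Run:
```python
from h import *
from workcell import viewer
t=viewer.camera("top");np.savez("t7.npz",**t);c=viewer.camera("scene");np.savez("s7.npz",**c);w=viewer.camera("wrist");np.savez("w7.npz",**w)
st(.1065,-.064,.0505)
```

```text
t 27.2 jig [ 0.1069 -0.0599] z 0.1194 yaw 87.14 F [-0.8  0.8 -0.2] w 0.498 g 0.0 q [ 0.35  0.6  -0.66  1.46  0.38  1.2  -0.41]
tool units [-0.0104 -0.0011  0.1722]
```

Run:
```python
from h import *
s=load("s7");print(jig(plane(s,[[259.7,224.3]],.054)[0]).round(4))
```

```text
[ 0.0959 -0.0671]
```

Call:
{"api": "arm_command", "payload": {
  "series": "0.5 -0.01 -0.001 0 0; 0.5 0 0 0.06 0; 0.5 0 0 0.06 0; 0.5 0 0 0.053 0; 0.5 0 0 0 0; 1 0 0 0 0; 1 0 0 0 0; 1 0 0 0 0; 1 0 0 0 0; 1 0 0 0 0",
  "newtons": 40
}}

```text
clock: 28.45
position: [0.6628, 0.0318, 0.0527]
ee_rot: [0.723, 0.69, 0.001, 0.0]
ft_force: [-2.4, 0.3, 6.0]
grip_width: 0.167
grasp_force: 39.3
```

Run:
```python
from h import *
st()
for a in np.arange(2.0,0.01,-.2): print(round(a,2),(np.array([-.06*np.cos(a-.2)+.06*np.cos(a),-.06*np.sin(a-.2)+.06*np.sin(a)])/.4).round(4))
```

```text
t 28.45 jig [ 0.1058 -0.0612] z 0.0527 yaw 87.32 F [-2.4  0.3  6. ] w 0.167 g 39.3 q [ 0.34  0.67 -0.64  1.52  0.43  1.09 -0.44]
2.0 [-0.0283 -0.0097]
1.8 [-0.0297 -0.0039]
1.6 [-0.0299  0.0021]
1.4 [-0.0289  0.008 ]
1.2 [-0.0267  0.0136]
1.0 [-0.0235  0.0186]
0.8 [-0.0193  0.0229]
0.6 [-0.0144  0.0263]
0.4 [-0.0089  0.0286]
0.2 [-0.003   0.0298]
```

Call:
{"api": "arm_command", "payload": {
  "series": "1 -0.0097 -0.0283 0 0; 1 -0.0039 -0.0297 0 0; 1 0.0021 -0.0299 0 0; 1 0.008 -0.0289 0 0; 1 0.0136 -0.0267 0 0; 1 0.0186 -0.0235 0 0; 1 0.0229 -0.0193 0 0; 1 0.0263 -0.0144 0 0; 1 0.0286 -0.0089 0 0; 1 0.02 -0.003 0 0"
}}

```text
clock: 29.7
position: [0.5783, 0.0851, 0.0523]
ee_rot: [0.724, 0.69, -0.002, 0.0]
ft_force: [-11.7, -0.5, 15.2]
grip_width: 0.164
grasp_force: 41.2
```

```bash
python3 -c "
from h import *
st(.018,-.009,.0527)"
```

```text
t 29.7 jig [ 0.0187 -0.0121] z 0.0523 yaw 87.26 F [-11.7  -0.5  15.2] w 0.164 g 41.2 q [ 0.33  0.53 -0.69  1.74  0.39  1.01 -0.55]
tool units [ 0.0078 -0.0018 -0.001 ]
```

Call:
{"api": "arm_command", "payload": {
  "series": "1 0.005 0 0 0; 1 0.005 0 0 0; 1 0.003 0 0 0; 1 0 0 0 0; 1 0 0 0 0; 1 0 0 0 0; 1 0 0 0 0; 1 0 0 0 0; 1 0 0 0 0; 1 0 0 0 0"
}}

```text
clock: 30.95
position: [0.578, 0.0911, 0.0522]
ee_rot: [0.724, 0.69, -0.002, -0.001]
ft_force: [-14.8, -1.6, 17.4]
grip_width: 0.166
grasp_force: 41.5
```

```bash
python3 -c "
from h import *
st(.018,-.009,.0527)"
```

```text
t 30.95 jig [ 0.0181 -0.0061] z 0.0522 yaw 87.31 F [-14.8  -1.6  17.4] w 0.166 g 41.5 q [ 0.32  0.54 -0.69  1.74  0.39  1.02 -0.56]
tool units [-0.0071 -0.0003 -0.0012]
```

Call:
{"api": "arm_command", "payload": {
  "series": "0.5 0 0 0 0; 0.5 0 0 0 0; 0.5 -0.05 0 0 0; 0.5 -0.05 0 0 0; 1 0 0 0 0; 1 0 0 0 0; 1 0 0 0 0; 1 0.02 0 0 0; 1 0.01 0 0 0; 1 0 0 0 0"
}}

```text
clock: 32.2
position: [0.5786, 0.064, 0.0515]
ee_rot: [0.723, 0.691, 0.0, -0.0]
ft_force: [0.0, -0.1, 0.8]
grip_width: -0.001
grasp_force: 0.0
```

```bash
python3 -c "
from h import *
st(.018,-.028,.0527)"
```

```text
t 32.2 jig [ 0.02   -0.0332] z 0.0515 yaw 87.37 F [ 0.  -0.1  0.8] w -0.001 g 0.0 q [ 0.36  0.53 -0.69  1.75  0.39  1.01 -0.51]
tool units [ 0.0129 -0.0051 -0.0029]
```

Call:
{"api": "arm_command", "payload": {
  "series": "1 0.005 -0.004 0 0; 1 0.004 0 0 0; 1 0.004 0 0 0; 1 0.003 0 0 0; 1 0.003 0 0 0; 1 0.003 0 0 0; 1 0 0 0 0; 1 0 0 0 0; 1 0 0 0 0; 1 0 0 0 0"
}}

```text
clock: 33.45
position: [0.5774, 0.0712, 0.0515]
ee_rot: [0.724, 0.69, -0.0, 0.0]
ft_force: [-1.3, -4.8, 1.8]
grip_width: 0.002
grasp_force: 2.5
```

```bash
python3 -c "
from h import *
st(.018,-.028,.0527)"
```

```text
t 33.45 jig [ 0.0185 -0.026 ] z 0.0515 yaw 87.27 F [-1.3 -4.8  1.8] w 0.002 g 2.5 q [ 0.35  0.53 -0.69  1.75  0.39  1.01 -0.53]
tool units [-0.005  -0.0014 -0.0031]
```

Call:
{"api": "arm_command", "payload": {
  "series": "1 0.004 0 0 0; 1 0.004 0 0 0; 1 0 0 0 0; 1 0 0 0 0; 1 0 0 0 0; 1 0 0 0 0; 1 0 0 0 0; 1 0 0 0 0; 1 0 0 0 0; 1 0 0 0 0"
}}

```text
clock: 34.7
position: [0.5774, 0.0716, 0.0514]
ee_rot: [0.724, 0.689, -0.002, 0.001]
ft_force: [-4.5, -13.7, 5.7]
grip_width: 0.003
grasp_force: 6.7
```

```bash
python3 -c "
from h import *
st(.018,-.028,.0527)"
```

```text
t 34.7 jig [ 0.0185 -0.0256] z 0.0514 yaw 87.15 F [ -4.5 -13.7   5.7] w 0.003 g 6.7 q [ 0.35  0.53 -0.69  1.75  0.39  1.01 -0.54]
tool units [-0.006  -0.0013 -0.0032]
```

The force rose to 14 N with no further motion, so the latch is on its shut stop. I'll back off, rise clear, and check the latch and board in the cameras numerically before handing in.

Call:
{"api": "arm_command", "payload": {
  "series": "1 -0.03 0 0 0; 1 -0.07 0 0 0; 1 0 0 -0.1 0; 1 0 0 -0.1 0; 1 -0.1 0 -0.05 0; 1 -0.12 0 0 0; 1 -0.12 0 0 0; 1 -0.12 0 0 0; 1 0 0 0 0; 1 0 0 0 0"
}}

```text
clock: 35.95
position: [0.5673, -0.1476, 0.1516]
ee_rot: [0.723, 0.69, 0.001, -0.0]
ft_force: [0.1, 0.7, 0.4]
grip_width: 0.0
grasp_force: 0.0
```

Run:
```python
from h import *
from workcell import viewer
st()
t=viewer.camera("top");a=load("top0");h=cv2.cvtColor(t["pixels"],cv2.COLOR_RGB2HSV)
g=cv2.GaussianBlur(t["pixels"][...,0].astype(float),(0,0),.7)
for jx in (-.02,0,.02,.04):   # world line along jig y at this x, z~.018 : print red profile
    r=[]
    for jy in np.arange(-.04,.03,.004):
        p=np.r_[M+jx*X+jy*Y,.018];E=t["extrinsics"];q=E[:3,:3]@p+E[:3,3];q=np.array([q[0],-q[1],-q[2]])
        u=cv2.projectPoints(q.reshape(1,1,3),np.zeros(3),np.zeros(3),t["intrinsics"],t["D"])[0].ravel();r.append(int(cv2.getRectSubPix(g.astype(np.float32),(1,1),tuple(map(float,u)))[0,0]))
    print(jx,r)
d=cv2.absdiff(t["pixels"],a["pixels"]).max(2)
for n,(x0,y0,x1,y1) in dict(drilled=(105,180,172,230),driver=(232,122,248,188),glue=(115,233,158,262),tin=(110,270,158,303)).items(): print(n,(d[y0:y1,x0:x1]>60).mean().round(3))
```

```text
t 35.95 jig [ 0.0193 -0.2451] z 0.1516 yaw 87.34 F [0.1 0.7 0.4] w 0.0 g 0.0 q [ 0.72  0.4  -0.67  1.66  0.26  1.17 -0.06]
-0.02 [67, 68, 67, 70, 70, 68, 64, 64, 65, 75, 128, 191, 220, 222, 217, 211, 207, 199]
0 [71, 72, 73, 73, 76, 96, 129, 148, 149, 138, 129, 153, 174, 179, 179, 179, 179, 180]
0.02 [72, 74, 74, 74, 77, 109, 158, 180, 179, 167, 152, 159, 188, 204, 209, 216, 222, 226]
0.04 [72, 72, 72, 73, 81, 118, 174, 202, 202, 187, 167, 179, 211, 232, 237, 237, 233, 226]
drilled 0.0
driver 0.0
glue 0.242
tin 0.15
```

Run:
```python
from h import *
from workcell import viewer, manip
a=load("top0")["pixels"];b=viewer.camera("top")["pixels"]
for n,(x0,y0,x1,y1) in dict(glue=(112,228,160,264),tin=(98,268,160,304)).items():
    f=lambda i:cv2.Canny(cv2.cvtColor(i[y0:y1,x0:x1],cv2.COLOR_RGB2GRAY),60,150).astype(np.float32)
    print(n,cv2.phaseCorrelate(f(a),f(b)))
    for i in (a,b):
        m=cv2.inRange(cv2.cvtColor(i[y0:y1,x0:x1],cv2.COLOR_RGB2HSV),(3,120,60),(33,255,255));print(cv2.mean(np.arange(m.shape[1],dtype=float)[None].repeat(m.shape[0],0),m)[0],m.astype(bool).sum())
```

```text
glue ((-0.4764364954879028, 0.05050484422004686), 0.8294279945117456)
21.20250896057348 558
21.4645390070922 564
tin ((-0.13809417139820113, 0.0473956626886185), 0.8871278634501828)
0.0 0
9.0 1
```

The glue and tin haven't moved. The differences there were only the arm's shadow. Handing in.

```bash
python3 -c "
from workcell import manip
print(manip.hand_in())"
```

```text
the job is handed in; nothing more can be done
None
```

The job is handed in at about 36 s, with no verdict returned: the board is against the V-stop, the latch is shut on its stop, and camera checks show the drilled front, driver, glue and tin unmoved.

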